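# Dispense one herbal pill into the tin and leave the dispenser locked shut

## Task

Dispense one pill with pushes of the fingertips or finger sides alone; nothing needs gripping and nothing may be lifted. First push the open steel tin along the worktop until it sits against both arms of the V-shaped fence under the dispenser's chute; then push the dispenser's slide all the way in by the round button on its end so that the pill rolls down the chute into the tin, and let go, so that the spring brings the slide back and the stop pin drops by itself and latches it half way, with the tube of pills shut. Leave the stop pin's knob, the pills and the jar, packet and dropper bottle round about untouched, and finish clear of everything.

Things in the scene. Friction and masses are not known exactly. Their poses are not given: they have to be found in the camera images.
- tin: Open round steel tin (its bottom looks dusty), 80 mm across, 43 mm high, about 0.1 kg, standing on the worktop on the robot's side of the dispenser, 6 to 10 cm from its seat. Origin: centre of its underside; z up. It slides on the worktop with a push of about 1 N.
- tin_seat (a point): Where the tin belongs: centre of its underside, at worktop height, when it sits against both fence arms. Fence: bent steel strip 17 mm high, open towards the dispenser's -x (the robot); its arms stand 45 degrees either side of the x axis and touch the tin 28 mm ahead of and 28 mm either side of this point. The chute's lip, 47 mm up, overhangs this point's far side from 29 mm ahead.
- dispenser: Fixed pill dispenser, white and aluminium. Origin: on the worktop below the clear tube's axis; x away from the robot, y the push direction of the slide (about the robot's left), z up. Foot x -42..50, y -105..157 mm; bed and slide x -30..30; tube 47 mm wide, up to z 236; pin bridge y -51..-77, z up to 146; chute y 43..89, falls to -x; fence out to x -73; guide rod end y 156 (slide out) to 224.
- push_button (a point): Centre of the outer face of the slide's round grey push button: an upright disc 42 mm across, 12 mm thick, on a 14 mm rod, 124 mm above the worktop. The face looks along the dispenser's -y; free air outside and below it. It moves with the slide along the dispenser's y: 212 mm from the tube's axis at rest, 144 mm fully in.
- slide (a joint): Slide position in m: 0 fully out (rest), 0.068 fully in at its stop; grows as the button is pushed to +y. Spring: 2 N at 0 to 4.5 N fully in, plus 15 N per m/s of drag. At 0 its pocket under the tube holds a pill, which drops into the chute surely from 0.062 on. Past 0.036 the stop pin drops into its slot; pushing on stays free, but let go it springs back only to 0.033 and is latched, shut.
- stop_pin (a joint): Drop of the sprung stop pin in m: 0 = riding on top of the slide, 0.008 = dropped into the slide's slot. It is pushed down by its own spring and needs no help.
- pin_knob (a point): Top of the stop pin's round black knob (22 mm across), on the bridge 64 mm from the tube's axis towards the push button, about 188 mm above the worktop (180 mm when dropped). Not to be touched.
- pill_1_center (a point): Centre of the pill in the slide's pocket, the one to be dispensed: a hard wax-coated dark brown ball, 28 mm across, 16 g. Hidden inside the slide at the start, 126 mm above the worktop; when lying in the tin about 16 mm above the worktop.
- pill_2_center (a point): Centre of the lowest pill in the clear tube, same kind; it must stay in the tube.
- pill_3_center (a point): Centre of the middle pill in the tube, same kind; it must stay in the tube.
- pill_4_center (a point): Centre of the top pill in the tube, same kind; it must stay in the tube.
- magazine (a point): Point on the tube's axis at the height of the slide's top, 136.5 mm above the worktop.
- jar: Bystander: lidded glass jar, 62 mm across, 85 mm high. Origin: centre of its underside.
- packet: Bystander: brown paper packet tied with string, 79 x 82 mm, 32 mm high. Origin: centre of its underside.
- dropper_bottle: Bystander: small brown dropper bottle, 34 mm across, 102 mm high, behind the dispenser. Origin: centre of its underside.
Mind the look-alikes: they are no part of the job. What is shaped like the tin but red or turquoise is not meant.

How it is judged:
By the outcome, as a careful person would: the job done as asked, in the order asked, and still so for the second after the job is handed in, with the robot touching nothing.
It also fails if it takes over 54 s, if anything falls off the work surface, if the arm or the gripper's body presses on something with over 40 N, if the wrist force passes 120 N, or if a joint passes its speed limit or range.

## Robot

A 6-joint arm with a two-finger parallel gripper is mounted at the origin on the work surface; the furniture and walls round the work are solid. World frame = base frame: x ahead of the robot, y to its left, z up, the work surface at z = 0. Lengths are in m, angles in rad, forces in N, time in s.
With the tool pointing down it reaches from about 0.35 to 0.875 m from the base axis. Payload 15.5 kg.
Tool frame: the origin (TCP) lies on the front face of the gripper's body, between the roots of the fingers; the fingertips stand 73 mm ahead of it and the grasp point (between the pads) lies 54 mm ahead of it (env.hold_point_z is the distance from the TCP to the grasp point, in m); z points along the fingers, y is the line along which they close (so a half turn about z gives the same grasp; the last joint's range is limited). The gripper opens to 85 mm and grips with 20 to 120 N. Pads are 22 mm wide; open, the fingers measure 114 mm over their backs; the gripper's body (76 mm by 85 mm) begins 54 mm behind the grasp point. The pads swing forward as they close: fully open they stand 13 mm farther back than shut.
Start: joints at [-1.204, 0.494, 1.345, -0, 1.302, -0.096], TCP at [0.278, -0.56, 0.304] pointing down, gripper open.
Joint ranges: [-2.91, 2.91], [-0.82, 2.16], [0.22, 2.67], [-1.22, 4.37], [0.12, 2.79], [-3.08, 3.08]. Speed limits (rad/s): [1.89, 1.89, 2.57, 3.01, 3.01, 3.01].

## Interface

Orientations are given as a 3x3 rotation matrix whose columns are the frame's x, y, z axes.
In Python, from cell import env gives the robot as it stands.
- The arm moves only by the tool carry_out, never from a script. Its arguments are lists of equal length, an entry for each row: "linear": the shift along the tool's x, y, z in cm, a list of three; "twist": the turn about the tool's z in degrees; "grip": the gripper's target within -1 to 1 (shut at 1, half-way at 0, fully open at -1). A call has 1 to 5 rows; each row is the pose to reach, as a shift and turn from the pose commanded when the call began, along the tool's axes at that moment; what a row does not reach only later rows make up. A row lasts 1/8 s, in which the tool goes at most 62.5 mm and 10.7 degrees, less where a joint would pass 70% of its speed; a pose out of reach is approached as far as the arm can. A call with a gripper value outside its range is refused whole. The fingers move at their own pace and stop on an object; "newtons" is the grip in N (left out, the last holds). Time passes only in rows, so rows that repeat a pose let the fingers close. It gives the time, the measured TCP pose, the force, the opening and the grip force at its end, in the units of the state.
- env.observe(): the state, without advancing time (a new reading comes with each control period).
- env.snapshot(name): name is "scene" or "top" or "wrist"; returns a dict with "frame" (480x640x3 uint8, red, green, blue), "fx", "fy", "cx", "cy" (pixels), "R" (3x3) and "t" (3): a world point X has camera coordinates R X + t. Camera axes: x right, y down, z forward; pixel columns grow to the right and rows downward; lengths in m; the calibration is good to about 2 mm. The wrist camera is an equidistant fisheye: a pixel r from the principal point sees the ray r / f radians off the axis. A picture is of the moment at which its call begins. There is no depth.
- env.job_done(): hands the job in; it is judged then, once.
The state is a dict: "t": time; "joint_pos": joint angles; "qvel": joint speeds; "tau": joint torques, N m; "tool_pos": TCP position; "orientation": TCP orientation; "wrist_force": force on the tool from outside, world axes, zero at the start; "torque": the same for the moment, N m; "grip_width": opening from 0.0 (shut) to 1.0 (fully open); "grasp_force": force on a finger pad.
Only numpy, scipy, OpenCV 4.12 (cv2) and the standard library are available. Lean on these libraries where they do the work, as an engineer would, in place of code of your own. Each camera call takes 0.05 s, during which the arm holds its last target. There are 200 camera calls.

## Working session

There is one attempt and no reset: what is moved stays moved. The work goes in short steps, Python scripts to look and compute and a tool call to move; the robot and the scene stay as the last step left them, time stands still between calls to the robot, and variables do not carry over. Pictures are saved under pics/ and viewed, at most 10 in all, crops included, and the job is handed in when it is done.

Besides the shell and the picture viewer there is one more tool, called after "Request:" as name([rows], argument=value, ...), one row to a line, values as JSON. carry_out: Moves the arm, as the interface text tells. Its arguments: {"type":"object","properties":{"linear":{"type":"array","items":{"type":"array","items":{"type":"number"}}},"twist":{"type":"array","items":{"type":"number"}},"grip":{"type":"array","items":{"type":"number"}},"newtons":{"type":"number"}},"required":["linear","twist","grip"]}

```bash
mkdir -p pics; cat > h.py <<'E'
import numpy as np, cv2
from cell import env
def snap(n,f):
    s=env.snapshot(n); cv2.imwrite('pics/'+f,s['frame'][:,:,::-1]); np.save('pics/'+f+'.npy',s,allow_pickle=True); return s
def load(f): return np.load('pics/'+f+'.npy',allow_pickle=True).item()
def ray(s,u,v):
    d=np.array([(u-s['cx'])/s['fx'],(v-s['cy'])/s['fy'],1.]); R=np.array(s['R']); return -R.T@np.array(s['t']),R.T@d
def onz(s,u,v,z):
    c,d=ray(s,u,v); return c+d*(z-c[2])/d[2]
def proj(s,X):
    p=np.array(s['R'])@np.array(X)+np.array(s['t']); return p[0]/p[2]*s['fx']+s['cx'],p[1]/p[2]*s['fy']+s['cy']
E
python3 - <<'E'
from h import *
for n in('scene','top'):
    s=snap(n,n+'0.png'); print(n,s['fx'],-np.array(s['R']).T@s['t'])
o=env.observe(); print(o['t'],o['tool_pos'],np.round(o['orientation'],3))
E
```

```text
scene 434.12491826822634 [-0.13077199  0.52650068  0.60495767]
top 458.91153952345667 [0.44873982 0.12587275 0.98067185]
0.1 [ 0.27840249 -0.55931199  0.3033548 ] [[ 0.895  0.446 -0.   ]
 [ 0.446 -0.895  0.001]
 [ 0.    -0.001 -1.   ]]
```

View pics/scene0.png

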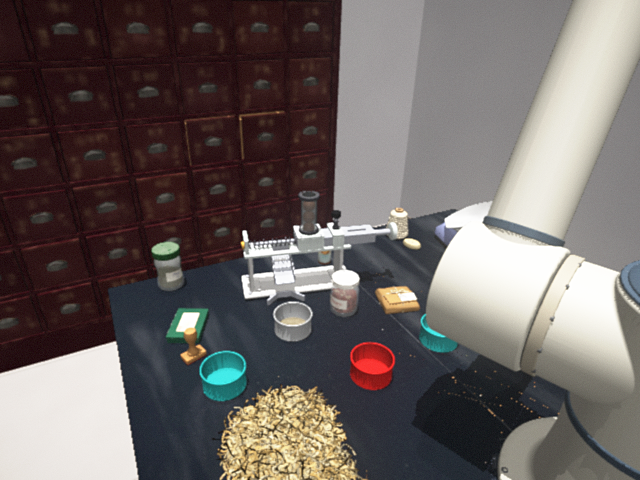

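View pics/top0.png

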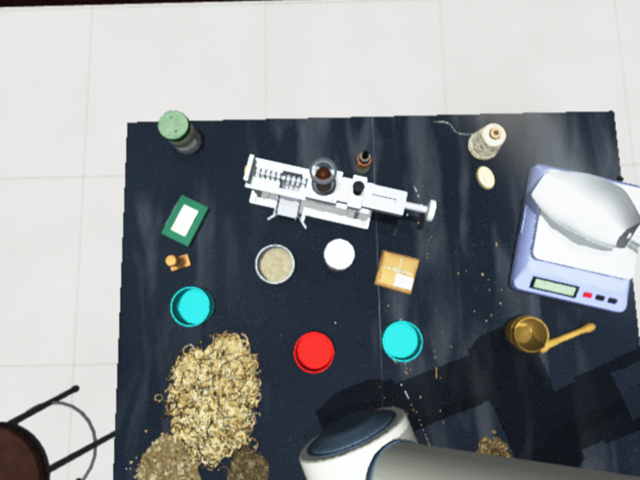

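The scene view shows the steel tin at (293,321). In the top view, these could be taken for it:
- steel tin with a dusty bottom (275,263)
- turquoise tins (191,306) and (402,341)
- red tin (314,352)
- brass pan (527,334)

I choose (275,263). The button is at about (431,210), the tube at (323,170) and the knob at (358,187). I'll check the choice in a crop.

```bash
python3 - <<'E'
from h import *
s=load('top0.png'); f=s['frame'][:,:,::-1]
c=cv2.resize(f[140:305,235:450],None,fx=3.6,fy=3.6,interpolation=cv2.INTER_CUBIC); cv2.imwrite('pics/crop0.png',c)
print(c.shape)
# tin outline
g=cv2.cvtColor(f,cv2.COLOR_BGR2GRAY)
m=np.zeros_like(g); m[238:290,250:302]=(g[238:290,250:302]>70)*255
cs,_=cv2.findContours(m,cv2.RETR_EXTERNAL,cv2.CHAIN_APPROX_NONE); k=max(cs,key=cv2.contourArea)
k=cv2.convexHull(k); e=cv2.fitEllipse(k); print('tin ell',e, 'rim',onz(s,*e[0],.043))
print('tube top',onz(s,323,163,.236),'button', onz(s,432,210,.124),'knob',onz(s,358,187,.188))
print('jar',onz(s,339,254,.085),'packet',onz(s,398,271,.032))
E
```

```text
(594, 774, 3)
tin ell ((274.2698059082031, 263.6590576171875), (40.84309768676758, 41.28914260864258), 28.358888626098633) rim [0.51987085 0.2354301  0.043     ]
tube top [0.67216336 0.13033298 0.236     ] button [ 0.60922249 -0.07351134  0.124     ] knob [0.64139432 0.06964351 0.188     ]
jar [0.53299139 0.10354131 0.085     ] packet [ 0.50029017 -0.01843363  0.032     ]
```

View pics/crop0.png

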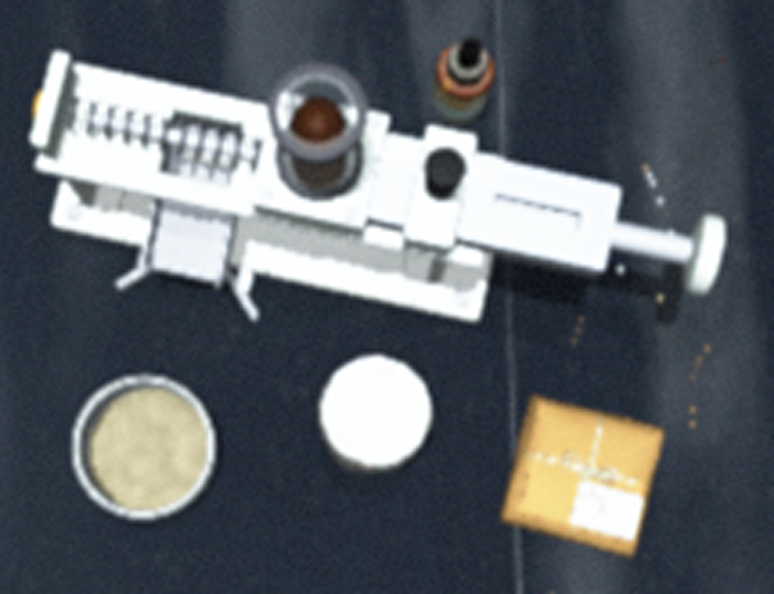

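The crop confirms the open steel tin with the dusty bottom at crop (144,447). The fence tips are at (120,285) and (253,317), the tube at (317,108), the knob at (443,170) and the button at (708,255). The jar stands at (376,412), to the right of the tin's path.

```bash
cat > fit.py <<'E'
from h import *
from scipy.optimize import least_squares
s=load('top0.png'); P=lambda a,b:(235+a/3.6,140+b/3.6)
obs=[((317,108),(0,0,.236)),((443,168),(0,-.064,.188)),((716,256),(0,-.212,.124)),((53,226),(-.042,.157,.01)),((478,321),(-.042,-.105,.01))]
W=np.array([onz(s,*P(*a),m[2])[:2] for a,m in obs]); M=np.array([m[:2] for _,m in obs])
T=lambda q,m:np.array([[np.cos(q[2]),-np.sin(q[2])],[np.sin(q[2]),np.cos(q[2])]])@m+q[:2]
q=least_squares(lambda q:np.ravel([T(q,m)-w for m,w in zip(M,W)]),[.65,.13,-.2]).x
if __name__=='__main__':
    print(q,np.degrees(q[2])); print('res mm',np.round([(T(q,m)-w)*1e3 for m,w in zip(M,W)],1))
    inv=lambda w:np.linalg.inv(np.array([[np.cos(q[2]),-np.sin(q[2])],[np.sin(q[2]),np.cos(q[2])]]))@(np.array(w)[:2]-q[:2])
    for n,a,z in(('fl',(117,287),.017),('fr',(254,319),.017),('tin',(144,447),.043),('jar',(376,411),.085),('pk1',(535,398),.032),('pk2',(664,430),.032),('chl',(158,275),.047),('chr',(220,285),.047)):
        w=onz(s,*P(*a),z); print(n,w[:2].round(4),'disp',inv(w).round(4))
    for n,m in(('seat',(-.09,.066)),('button',(0,-.212)),('knob',(0,-.064))): print(n,T(q,np.array(m)))
E
python3 fit.py
```

```text
[ 0.65836225  0.13013276 -0.2441686 ] -13.989830259976566
res mm [[-1.7 -0.3]
 [ 0.9 -1.5]
 [ 0.1  1.4]
 [ 0.5  1. ]
 [ 0.2 -0.5]]
fl [0.6159 0.2524] disp [-0.0708  0.1084]
fr [0.595  0.1715] disp [-0.0715  0.0249]
tin [0.5188 0.2339] disp [-0.1605  0.067 ]
jar [0.5326 0.1027] disp [-0.1154 -0.057 ]
pk1 [0.5432 0.0096] disp [-0.0826 -0.1448]
pk2 [ 0.5232 -0.0637] disp [-0.0843 -0.2207]
chl [0.6172 0.2249] disp [-0.0629  0.082 ]
chr [0.6106 0.1893] disp [-0.0607  0.0459]
seat [0.58698725 0.21593258]
button [ 0.60711133 -0.07557904]
knob [0.64289028 0.06803108]
```

```bash
cat > g.py <<'E'
from fit import *
def go(X,yaw=None,p0=None,R0=None):
    o=env.observe(); p=np.array(o['tool_pos']) if p0 is None else np.array(p0); R=np.array(o['orientation']) if R0 is None else R0
    y0=np.degrees(np.arctan2(R[1,0],R[0,0])); tw=0 if yaw is None else (y0-yaw+180)%360-180
    print('to',np.round(X,3),'cm',np.round(R.T@(np.array(X)-p)*100,1),'dist',np.linalg.norm(np.array(X)-p).round(3),'twist',round(tw,1))
D=lambda x,y,z:np.append(T(q,np.array([x,y])),z)
E
python3 - <<'E'
from g import *
go([.41,-.25,.30],-14)
go([.42,.02,.30],-14)
go(D(-.245,.067,.30),-14)
E
```

```text
to [ 0.41 -0.25  0.3 ] cm [ 25.6 -21.8   0.4] dist 0.336 twist 40.5
to [0.42 0.02 0.3 ] cm [ 38.5 -45.6   0.4] dist 0.596 twist 40.5
to [0.437 0.254 0.3  ] cm [ 50.4 -65.8   0.4] dist 0.829 twist 40.5
```

Request:
carry_out([
  [4.5,-4,0.4],
  [9,-8,0.4],
  [14,-12,0.4],
  [19,-16,0.4],
  [24,-20.5,0.4],
], twist=[8,16,24,32,40.5], grip=[0,0,0,0,0])

```text
t: 0.72
tool_pos: [0.3995, -0.2749, 0.2998]
orientation: [[0.969, -0.246, 0.0], [-0.246, -0.969, 0.0], [0.0, -0.0, -1.0]]
wrist_force: [1.3, -0.3, 0.1]
grip_width: 0.501
grasp_force: 0.0
```

```bash
python3 - <<'E'
from g import *
go([.42,.02,.30],-14)
go(D(-.245,.067,.30),-14)
o=env.observe();print(o['joint_pos'],o['t'],o['grip_width'])
E
```

```text
to [0.42 0.02 0.3 ] cm [ -5.3 -29.1  -0. ] dist 0.296 twist -0.3
to [0.437 0.254 0.3  ] cm [ -9.4 -52.2  -0. ] dist 0.531 twist -0.3
[-7.26076215e-01  3.02550862e-01  1.68627232e+00  1.07370009e-04
  1.15272565e+00  1.09364265e+00] 0.725 0.5013361822750141
```

Request:
carry_out([
  [-1,-5.8,0],
  [-2,-11.6,0],
  [-3.2,-17.4,0],
  [-4.2,-23.2,0],
  [-5.3,-29,0],
], twist=[0,0,0,0,0], grip=[0,0,0,0,0])

```text
t: 1.35
tool_pos: [0.4174, 0.0193, 0.2999]
orientation: [[0.97, -0.242, 0.0], [-0.242, -0.97, 0.0], [0.0, -0.0, -1.0]]
wrist_force: [2.3, -1.5, 0.4]
grip_width: 0.5
grasp_force: 0.0
```

Request:
carry_out([
  [-0.8,-5,0],
  [-1.6,-10,0],
  [-2.6,-15.5,0],
  [-3.4,-20,0],
  [-4.1,-23.2,0],
], twist=[0,0,0,0,0], grip=[0,0,0,0,0])

```text
t: 1.98
tool_pos: [0.4336, 0.2545, 0.2997]
orientation: [[0.971, -0.24, -0.0], [-0.24, -0.971, -0.0], [-0.0, 0.0, -1.0]]
wrist_force: [-0.6, -1.1, 0.3]
grip_width: 0.499
grasp_force: 0.0
```

```bash
python3 - <<'E'
from g import *
go(D(-.245,.067,.089),-14)
s=snap('top','top1.png'); snap('scene','scene1.png')
o=env.observe();print(o['joint_pos'],o['t'])
E
```

```text
to [0.437 0.254 0.089] cm [ 0.3 -0.1 21.1] dist 0.211 twist 0.1
[4.12648953e-01 3.27970728e-01 1.64608080e+00 5.88199877e-04
 1.16734982e+00 2.22455425e+00] 2.075
```

View pics/scene1.png

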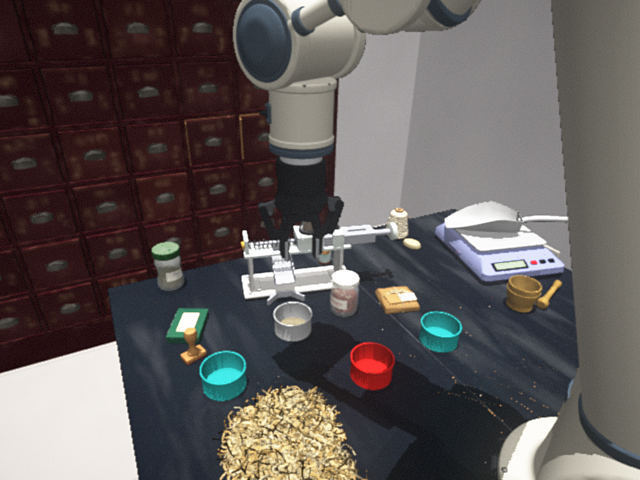

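The gripper hangs over the robot's side of the tin, with nothing beneath it on the way down.

Request:
carry_out([
  [0,0,5],
  [0,0,10],
  [0,0,15],
  [0,0,19.5],
  [0,0,21],
], twist=[0,0,0,0,0], grip=[0,0,0,0,0])

```text
t: 2.7
tool_pos: [0.4329, 0.2515, 0.088]
orientation: [[0.97, -0.242, -0.004], [-0.242, -0.97, -0.002], [-0.003, 0.002, -1.0]]
wrist_force: [0.2, -0.2, 0.3]
grip_width: 0.499
grasp_force: 0.0
```

Request:
carry_out([
  [0.7,0,0],
  [1.4,0,0],
  [2.1,0,0],
  [2.8,0,0],
  [3.5,0,0],
], twist=[0,0,0,0,0], grip=[0,0,0,0,0])

```text
t: 3.32
tool_pos: [0.4685, 0.2439, 0.0902]
orientation: [[0.97, -0.242, 0.001], [-0.242, -0.97, 0.0], [0.0, -0.0, -1.0]]
wrist_force: [-1.6, 0.2, 0.5]
grip_width: 0.5
grasp_force: 0.0
```

Request:
carry_out([
  [0.7,0,0],
  [1.4,0,0],
  [2.1,0,0],
  [2.8,0,0],
  [3.5,0,0],
], twist=[0,0,0,0,0], grip=[0,0,0,0,0])

```text
t: 3.95
tool_pos: [0.5022, 0.2354, 0.0899]
orientation: [[0.97, -0.242, -0.0], [-0.242, -0.97, -0.0], [-0.0, 0.0, -1.0]]
wrist_force: [-0.7, -0.4, -0.0]
grip_width: 0.496
grasp_force: 0.3
```

```bash
python3 - <<'E'
from g import *
o=env.observe();p=o['tool_pos']
go(D(-.134,.067,p[2]),-14)
print(o['wrist_force'],o['t'])
s=snap('top','top2.png');f=s['frame'][:,:,::-1]
a=f[140:305,200:370]; b=cv2.resize(snap('scene','scene2.png')['frame'][200:360,220:380,::-1],(594,594),interpolation=cv2.INTER_CUBIC)
a=cv2.resize(a,None,fx=3.6,fy=3.6)[:,:]
cv2.imwrite('pics/c2.png',cv2.resize(np.hstack([a,b]),(800,396)))
E
```

```text
to [0.545 0.228 0.09 ] cm [ 4.3 -0.3 -0. ] dist 0.043 twist 0.0
[-0.73012695 -0.37495311 -0.02273934] 3.95
```

View pics/c2.png

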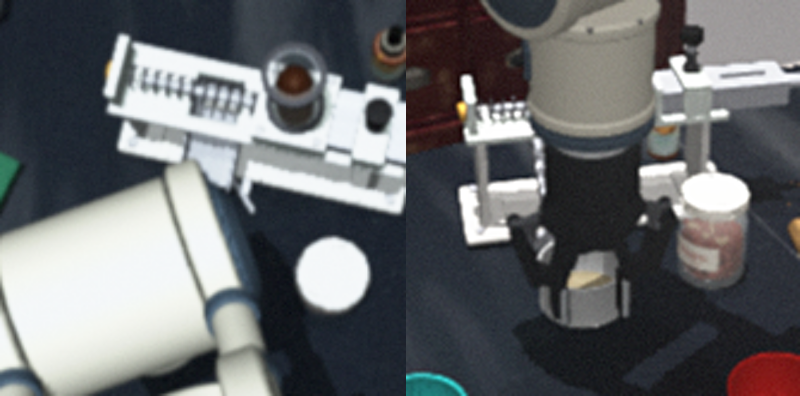

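The scene shows the tin cupped between the two fingers, with the jar clear of them. I'll push on.

Request:
carry_out([
  [0.7,-0.1,0],
  [1.4,-0.1,0],
  [2.1,-0.2,0],
  [2.8,-0.2,0],
  [3.4,-0.2,0],
], twist=[0,0,0,0,0], grip=[0,0,0,0,0])

```text
t: 4.68
tool_pos: [0.5357, 0.2291, 0.0899]
orientation: [[0.97, -0.242, 0.0], [-0.242, -0.97, -0.0], [0.0, 0.0, -1.0]]
wrist_force: [-0.8, 0.5, -0.5]
grip_width: 0.504
grasp_force: 0.2
```

Request:
carry_out([
  [0.2,0,0],
  [0.4,0,0],
  [0.6,0,0],
  [0.7,0,0],
  [0.8,0,0],
], twist=[0,0,0,0,0], grip=[0,0,0,0,0])

```text
t: 5.3
tool_pos: [0.543, 0.2274, 0.0899]
orientation: [[0.97, -0.242, -0.0], [-0.242, -0.97, 0.0], [-0.0, 0.0, -1.0]]
wrist_force: [-0.9, 0.1, -0.8]
grip_width: 0.497
grasp_force: 0.2
```

```bash
python3 - <<'E'
from g import *
o=env.observe();p=o['tool_pos']
go(D(-.134,.067,p[2]),-14)
s=snap('top','top3.png');a=s['frame'][140:305,200:370,::-1]; b=cv2.resize(snap('scene','scene3.png')['frame'][200:360,220:380,::-1],(594,594),interpolation=cv2.INTER_CUBIC)
a=cv2.resize(a,None,fx=3.6,fy=3.6)
cv2.imwrite('pics/c3.png',cv2.resize(np.hstack([a,b]),(800,396)))
E
```

```text
to [0.545 0.228 0.09 ] cm [ 0.1 -0.1 -0. ] dist 0.002 twist 0.0
```

View pics/c3.png

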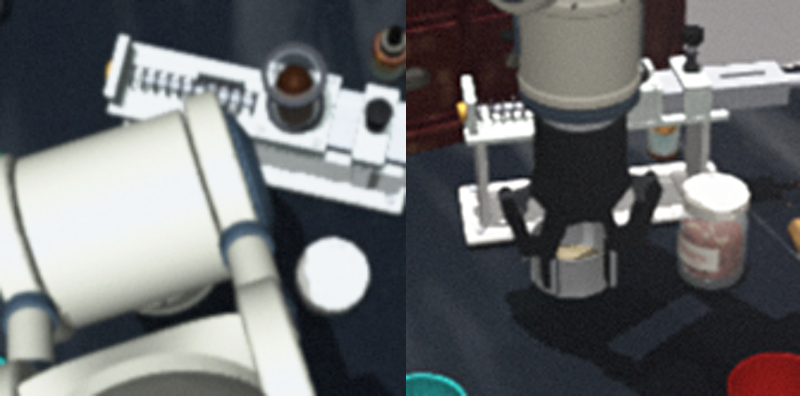

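The tin is nearly at the fence and there is no contact force yet, so I'll creep in.

Request:
carry_out([
  [0.1,0,0],
  [0.2,0,0],
  [0.3,0,0],
  [0.4,0,0],
  [0.4,0,0],
], twist=[0,0,0,0,0], grip=[0,0,0,0,0])

```text
t: 6.02
tool_pos: [0.547, 0.2264, 0.0899]
orientation: [[0.97, -0.242, 0.0], [-0.242, -0.97, 0.0], [0.0, -0.0, -1.0]]
wrist_force: [-0.7, 0.5, 0.2]
grip_width: 0.496
grasp_force: 0.0
```

Request:
carry_out([
  [0.1,0,0],
  [0.2,0,0],
  [0.3,0,0],
  [0.4,0,0],
  [0.4,0,0],
], twist=[0,0,0,0,0], grip=[0,0,0,0,0])

```text
t: 6.65
tool_pos: [0.5503, 0.2255, 0.0898]
orientation: [[0.97, -0.242, -0.001], [-0.242, -0.97, 0.0], [-0.001, 0.0, -1.0]]
wrist_force: [-5.3, 2.4, 1.4]
grip_width: 0.502
grasp_force: 2.4
```

Request:
carry_out([
  [0.1,0,0],
  [0.1,0,0],
], twist=[0,0], grip=[0,0])

```text
t: 6.9
tool_pos: [0.5505, 0.2254, 0.0897]
orientation: [[0.97, -0.242, -0.003], [-0.242, -0.97, 0.0], [-0.002, 0.001, -1.0]]
wrist_force: [-9.0, 4.7, 4.0]
grip_width: 0.5
grasp_force: 4.8
```

Request:
carry_out([
  [-0.4,0,0],
  [-2,0,0],
  [-5,0,0],
  [-9,0,0],
  [-12,0,0],
], twist=[0,0,0,0,0], grip=[0,0,0,0,0])

```text
t: 7.52
tool_pos: [0.4329, 0.2543, 0.09]
orientation: [[0.97, -0.241, -0.001], [-0.241, -0.97, -0.0], [-0.001, 0.0, -1.0]]
wrist_force: [0.8, 0.1, -0.2]
grip_width: 0.503
grasp_force: 0.0
```

Request:
carry_out([
  [0,1,-5],
  [0,2,-10],
  [0,3,-15],
  [0,5,-20],
  [0,9,-24],
], twist=[0,0,0,0,0], grip=[1,1,1,1,1])

```text
t: 8.15
tool_pos: [0.4129, 0.1669, 0.3317]
orientation: [[0.971, -0.24, 0.002], [-0.24, -0.971, 0.001], [0.002, -0.001, -1.0]]
wrist_force: [0.7, -0.9, 0.1]
grip_width: 0.002
grasp_force: 0.0
```

```bash
python3 - <<'E'
from g import *
snap('scene','scene4.png')
s=snap('top','top4.png');a=s['frame'][140:305,200:440,::-1]
cv2.imwrite('pics/c4.png',cv2.resize(a,None,fx=3.3,fy=3.3,interpolation=cv2.INTER_CUBIC))
E
```

```text
(no output)
```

View pics/c4.png

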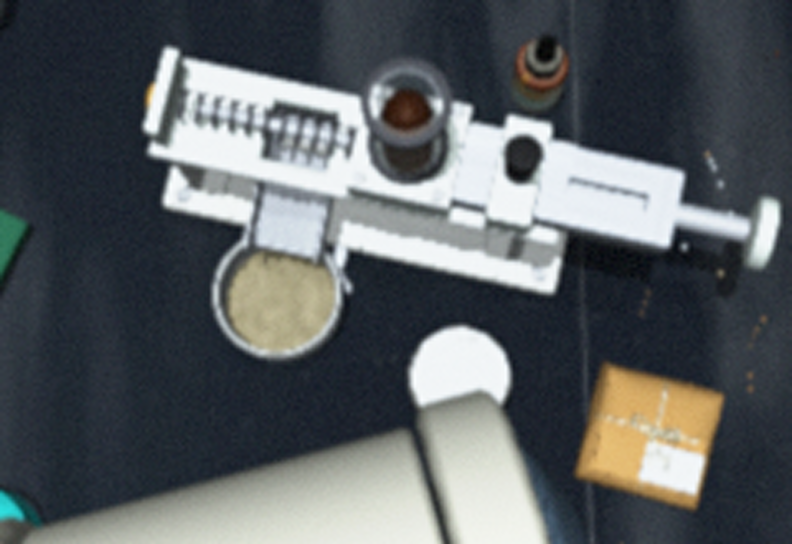

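The tin sits in the fence under the chute, centred at crop (278,292). The knob is at (521,157) and the button at (765,232). I'll check the tin's position and plan the button approach.

```bash
python3 - <<'E'
from g import *
w=onz(s,200+278/3.3,140+292/3.3,.043); a=q[2]
print('tin',w,'disp',np.array([[np.cos(a),np.sin(a)],[-np.sin(a),np.cos(a)]])@(w[:2]-q[:2]))
w=onz(s,200+770/3.3,140+233/3.3,.124);print('btn',w,T(q,np.array([0,-.212])))
go(D(-.003,-.270,.32),76); go(D(-.003,-.270,.185),76)
print(np.round(D(-.003,-.27,.1),3),env.observe()['t'])
E
```

```text
tin [0.59225576 0.21439413 0.043     ] disp [-0.08451584  0.06578085]
btn [ 0.60800167 -0.07596751  0.124     ] [ 0.60711133 -0.07557904]
to [ 0.59  -0.131  0.32 ] cm [24.4 24.4  1.4] dist 0.345 twist -90.0
to [ 0.59  -0.131  0.185] cm [24.3 24.5 14.9] dist 0.376 twist -90.0
[ 0.59  -0.131  0.1  ] 8.25
```

Request:
carry_out([
  [3.5,4,0],
  [7,8,0],
  [11,12,0],
  [15,16,0.5],
  [18.5,19,0.5],
], twist=[-10,-20,-30,-40,-50], grip=[1,1,1,1,1])

```text
t: 8.88
tool_pos: [0.5473, -0.0633, 0.3237]
orientation: [[0.822, 0.57, -0.001], [0.57, -0.822, 0.0], [-0.001, -0.001, -1.0]]
wrist_force: [1.0, 1.6, 0.3]
grip_width: 0.007
grasp_force: 0.0
```

```bash
python3 - <<'E'
from g import *
go(D(-.003,-.275,.32),76)
E
```

```text
to [ 0.589 -0.136  0.32 ] cm [-0.7  8.3  0.4] dist 0.084 twist -41.3
```

Request:
carry_out([
  [-0.2,2,0.3],
  [-0.4,4,0.3],
  [-0.5,6,0.3],
  [-0.7,8.3,0.3],
  [-0.7,8.3,0.3],
], twist=[-10,-20,-30,-41.3,-41.3], grip=[1,1,1,1,1])

```text
t: 9.5
tool_pos: [0.5885, -0.135, 0.3206]
orientation: [[0.246, 0.969, -0.001], [0.969, -0.246, 0.0], [-0.0, -0.001, -1.0]]
wrist_force: [-0.0, 0.2, 0.2]
grip_width: 0.003
grasp_force: 0.0
```

```bash
python3 - <<'E'
from g import *
go(D(-.001,-.275,.185),76)
print(env.observe()['joint_pos'])
E
```

```text
to [ 0.591 -0.136  0.185] cm [-0.1  0.3 13.6] dist 0.136 twist -0.3
[-3.24267978e-01  4.48551403e-01  1.37720760e+00 -8.20171664e-05
  1.31676780e+00 -7.52363760e-02]
```

Request:
carry_out([
  [0,0.2,4],
  [0,0.3,8],
  [0,0.3,12],
  [0,0.3,13.6],
  [0,0.3,13.6],
], twist=[0,0,0,0,0], grip=[1,1,1,1,1])

```text
t: 10.12
tool_pos: [0.5908, -0.1347, 0.1853]
orientation: [[0.248, 0.969, -0.002], [0.969, -0.248, 0.001], [0.0, -0.002, -1.0]]
wrist_force: [0.6, 0.2, 0.7]
grip_width: -0.002
grasp_force: 0.0
```

Request:
carry_out([
  [1,0,0],
  [2,0,0],
  [3,0,0],
  [3.8,0,0],
  [3.8,0,0],
], twist=[0,0,0,0,0], grip=[1,1,1,1,1])

```text
t: 10.75
tool_pos: [0.6008, -0.0979, 0.186]
orientation: [[0.246, 0.969, 0.0], [0.969, -0.246, -0.0], [0.0, 0.0, -1.0]]
wrist_force: [-1.2, 0.8, 0.5]
grip_width: -0.001
grasp_force: 0.0
```

```bash
python3 - <<'E'
from g import *
a=snap('top','top5.png')['frame'][130:300,350:520,::-1];b=snap('scene','scene5.png')['frame'][150:320,290:460,::-1]
cv2.imwrite('pics/c5.png',cv2.resize(np.hstack([a,b]),(800,400),interpolation=cv2.INTER_CUBIC))
go(D(0,-.223,.185),76)
E
```

```text
to [ 0.604 -0.086  0.185] cm [1.3 0.1 0.1] dist 0.013 twist -0.3
```

View pics/c5.png

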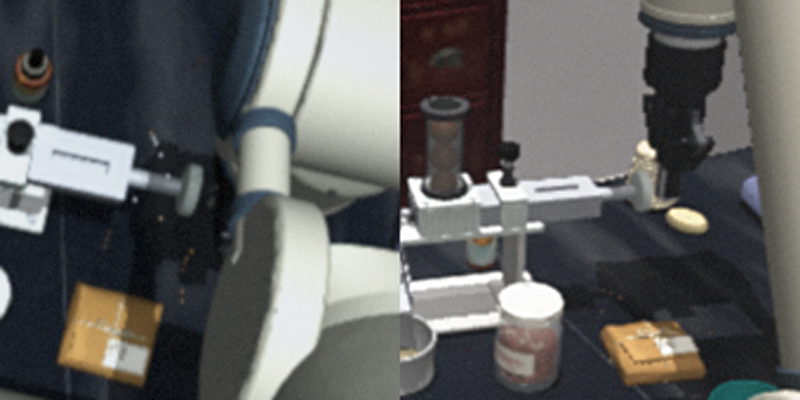

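The shut fingers are just outside the button face, at about (655,190) in the right half. The body is clear of the knob, so I'll push.

Request:
carry_out([
  [0.8,0.1,0],
  [1.6,0.1,0],
  [2.5,0.1,0],
  [3.4,0.1,0],
  [4.3,0.1,0],
], twist=[0,0,0,0,0], grip=[1,1,1,1,1])

```text
t: 11.48
tool_pos: [0.6123, -0.057, 0.1859]
orientation: [[0.247, 0.969, -0.0], [0.969, -0.247, -0.001], [-0.001, 0.0, -1.0]]
wrist_force: [-1.0, -5.9, -0.8]
grip_width: -0.005
grasp_force: 3.1
```

Request:
carry_out([
  [0.8,0,0],
  [1.6,0,0],
  [2.4,0,0],
  [3.0,0,0],
  [3.2,0,0],
], twist=[0,0,0,0,0], grip=[1,1,1,1,1])

```text
t: 12.1
tool_pos: [0.6202, -0.0259, 0.1859]
orientation: [[0.247, 0.969, -0.0], [0.969, -0.247, -0.001], [-0.001, 0.0, -1.0]]
wrist_force: [-1.3, -6.3, 0.3]
grip_width: 0.001
grasp_force: 2.7
```

Request:
carry_out([
  [0.2,0,0],
  [0.4,0,0],
  [0.5,0,0],
  [0.6,0,0],
  [0.6,0,0],
], twist=[0,0,0,0,0], grip=[1,1,1,1,1])

```text
t: 12.72
tool_pos: [0.6216, -0.0204, 0.1859]
orientation: [[0.247, 0.969, -0.0], [0.969, -0.247, -0.0], [-0.0, -0.0, -1.0]]
wrist_force: [-0.9, -3.4, 0.7]
grip_width: 0.001
grasp_force: 2.2
```

Request:
carry_out([
  [0.1,0,0],
  [0.2,0,0],
  [0.3,0,0],
  [0.4,0,0],
], twist=[0,0,0,0], grip=[1,1,1,1])

```text
t: 13.22
tool_pos: [0.6218, -0.0194, 0.1859]
orientation: [[0.247, 0.969, -0.002], [0.969, -0.247, -0.005], [-0.005, -0.001, -1.0]]
wrist_force: [-9.8, -38.8, 5.5]
grip_width: -0.003
grasp_force: 20.0
```

The slide has reached its stop. I'll ease the pressure while the pill rolls, then look before letting go.

Request:
carry_out([
  [-0.3,0,0],
  [-0.35,0,0],
  [-0.35,0,0],
  [-0.35,0,0],
  [-0.35,0,0],
], twist=[0,0,0,0,0], grip=[1,1,1,1,1])

```text
t: 13.85
tool_pos: [0.6216, -0.0202, 0.1859]
orientation: [[0.247, 0.969, -0.0], [0.969, -0.247, -0.001], [-0.001, -0.0, -1.0]]
wrist_force: [-0.3, -7.8, 0.9]
grip_width: 0.001
grasp_force: 3.7
```

```bash
python3 - <<'E'
from g import *
a=snap('top','top6.png')['frame'][140:270,235:435,::-1];b=snap('scene','scene6.png')['frame'][180:350,230:430,::-1]
a=cv2.resize(a,(400,260),interpolation=cv2.INTER_CUBIC);b=cv2.resize(b,(400,340),interpolation=cv2.INTER_CUBIC)
cv2.imwrite('pics/c6.png',np.hstack([cv2.copyMakeBorder(a,0,80,0,0,0),b]))
E
```

```text
(no output)
```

View pics/c6.png

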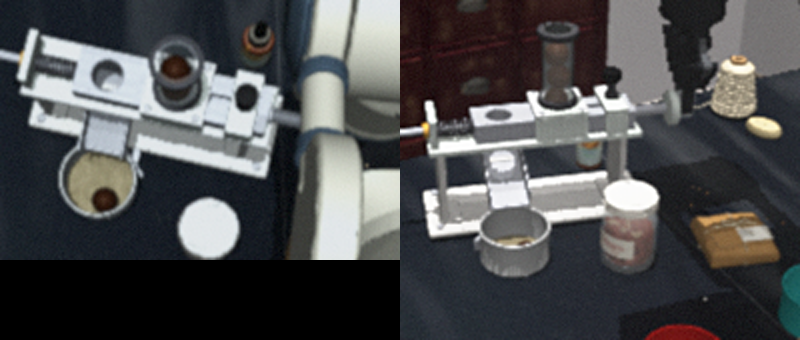

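The pill lies in the tin, at (105,200) in the left half, and the slide's pocket is empty. I'll let go.

Request:
carry_out([
  [-1,0,0],
  [-2,0,0],
  [-3,0,0],
  [-4,0,0],
  [-5.5,0,0],
], twist=[0,0,0,0,0], grip=[1,1,1,1,1])

```text
t: 14.58
tool_pos: [0.6078, -0.0737, 0.1859]
orientation: [[0.247, 0.969, -0.0], [0.969, -0.247, 0.0], [0.0, -0.0, -1.0]]
wrist_force: [0.1, -0.3, 0.9]
grip_width: -0.001
grasp_force: 0.0
```

Request:
carry_out([
  [-3,0,0],
  [-6,0,0],
  [-9,0,0],
  [-10,0,-4],
  [-10,0,-9],
], twist=[0,0,0,0,0], grip=[1,1,1,1,1])

```text
t: 15.2
tool_pos: [0.5824, -0.1714, 0.2761]
orientation: [[0.249, 0.969, -0.002], [0.969, -0.249, 0.001], [0.0, -0.002, -1.0]]
wrist_force: [0.3, -0.3, 0.2]
grip_width: -0.002
grasp_force: 0.0
```

```bash
python3 - <<'E'
from g import *
a=snap('top','top7.png')['frame'][140:270,235:435,::-1];b=snap('scene','scene7.png')['frame'][180:350,230:430,::-1]
a=cv2.resize(a,(400,260),interpolation=cv2.INTER_CUBIC);b=cv2.resize(b,(400,340),interpolation=cv2.INTER_CUBIC)
cv2.imwrite('pics/c7.png',np.hstack([cv2.copyMakeBorder(a,0,80,0,0,0),b]))
E
```

```text
(no output)
```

View pics/c7.png

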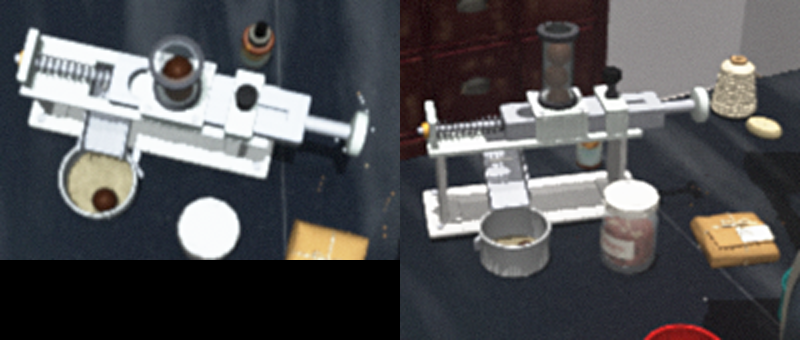

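The slide is latched about 33 mm in, with the button at (357,132) in the left half, and the pill is in the tin. The tin is seated and the arm is clear.

```bash
python3 -c "
from cell import env
print(env.job_done())"
```

```text
the job is handed in; nothing more can be done
None
```

The tin sits in the fence with one pill in it, the slide has latched half way with the tube shut, and the job was handed in at about 15 s with the arm clear of everything; the verdict was not shown.

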